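# Wedge a stirrer gear housing open evenly

## Robot

A 7-joint arm with a two-finger parallel gripper is mounted at the origin on the work surface. World frame = base frame: x ahead of the robot, y to its left, z up, the work surface at z = 0. Lengths are in m, angles in rad, forces in N, time in s.
With the tool pointing down it reaches from about 0.4 to 0.85 m from the base axis. Payload 10.4 kg.
Tool frame: the origin (TCP) lies at the very end of the fingers, on their centre line; the grasp point (between the pads) lies 19 mm behind it (grip_point_offset is the distance from the TCP to the grasp point, in m); z points along the fingers, y is the line along which they close (so a half turn about z gives the same grasp; the last joint's range is limited). The gripper opens to 87 mm and grips with 3 to 60 N. Pads are 19 mm wide; open, the fingers measure 117 mm over their backs; the gripper's body (75 mm by 190 mm) begins 51 mm behind the grasp point.
Start: joints at [1.291, 0.332, -0.065, 1.46, 0.022, 1.35, -0.088], TCP at [0.159, -0.605, 0.183] pointing down, gripper open.
Joint ranges: [-2.6, 2.6], [-0.5, 2.12], [-1.47, 1.34], [0.16, 2.42], [-1.27, 4.41], [0.06, 2.06], [-2.6, 2.6]. Speed limits (rad/s): [2.22, 2.22, 2.79, 2.79, 3.14, 3.14, 3.14].

## Interface

Orientations are given as a unit quaternion [x, y, z, w].
In Python, from bench import * gives the robot as it stands.
- The arm moves only by the tool play_rows, never from a script. Its argument "increments" is text: rows parted by semicolons, each of 7 numbers parted by spaces: the turn, a rotation vector about the tool's x, y, z in rad, then the shift along the tool's x, y, z in m, then the opening, from 0 (shut) to 1 (fully open). A call has 1 to 8 rows; each row is the pose to reach, as a shift and turn from the pose commanded when the call began, along the tool's axes at that moment; what a row does not reach only later rows make up. A row lasts 1/10 s, in which the tool goes at most 50 mm and 8.59 degrees, less where a joint would pass 70% of its speed; a pose out of reach is approached as far as the arm can. A call with a gripper value outside its range is refused whole. The fingers move at their own pace and stop on an object; "grip_force" is the grip in N (left out, the last holds). Time passes only in rows, so rows that repeat a pose let the fingers close. It gives the time, the measured TCP pose, the force, the opening and the grip force at its end, in the units of the state.
- read_state(): the state, without advancing time (a new reading comes with each control period).
- camera(name): name is "scene" or "top" or "wrist"; returns a dict with "color" (384x512x3 uint8, red, green, blue), "fx", "fy", "cx", "cy" (pixels), "k1" (the pictures are not rectified: a ray, as slopes to the right and down, at radius r is drawn at 1 + k1 r^2 times it, then the intrinsics apply), "camera_from_world" (4x4, takes a point from world to camera coordinates); the wrist camera has in their place "mount" (4x4, takes a point from camera to tool coordinates, whose origin is the TCP and whose axes are the flange's). Camera axes: x right, y down, z forward; pixel columns grow to the right and rows downward; lengths in m; the calibration is good to about 2 mm. A picture is of the moment at which its call begins: read the wrist's pose just before it. There is no depth.
- close_job(): hands the job in; it is judged then, once.
The state is a dict: "time": time; "joint_positions": joint angles; "joint_vel": joint speeds; "joint_torque": joint torques, N m; "ee_pos": TCP position; "eef_rot": TCP orientation; "ft_force": force on the tool from outside, world axes, zero at the start; "torque": the same for the moment, N m; "width": finger opening in m; "grip_force": force on a finger pad.
Only numpy, scipy, OpenCV 4.12 (cv2) and the standard library are available. Lean on these libraries where they do the work, as an engineer would, in place of code of your own. Each camera call takes 0.05 s, during which the arm holds its last target. There are 200 camera calls.

## Task

Take the tapered wedge from the tool rack and work it, point down, into the notches at the two ends of the gear housing's seam in turn, until the two stuck halves stand at least 12 mm apart at both notches. Part them evenly: at no time let the gap at one notch get more than 8 mm wider than at the other, so do not open one end fully in one go; end with the two gaps within 4 mm of each other. Touch the housing with nothing but the wedge, leave the other two tools in their slots, and finally put the wedge back upright in its own slot.

Things in the scene. Friction and masses are not known exactly. Their poses are not given: they have to be found in the camera images.
- wedge: Wedge, point down in one of the rack's 3 slots (varies). Steel blade 60 mm long, 16 wide (y), tapering from 3 mm thick at the tip to 20 at the root (x); dark collar 36 x 42 x 12 resting on the rack; rectangular wooden handle 32 (x) x 36 (y), from z = 72 to 130 mm: grip it across the 32, at about z = 100. 0.25 kg. Origin at the blade's tip, 30 mm above the table when seated; z up along the handle.
- rack: Fixed tool rack: plywood plate 70 (x) x 230 (y) x 10 mm, upper face 90 mm above the table, with three through slots 26 (x) x 30 (y) mm in a row at y = -70, 0, +70 mm; blades hang free below it. Origin at its centre on the table, z up. A tool seated in it has the rack's yaw.
- drift: Bystander tool in another slot of the rack: straight round steel pin 12 mm thick, round collar, round wooden handle 28 mm thick, 125 mm high in all. Origin at its lower tip, z up.
- brush: Bystander tool in another slot of the rack: black bristle block, collar, thin flat wooden handle 14 x 26 mm, 125 mm high in all. Origin at its lower end, z up.
- tray: Fixed grey tray 190 (x) x 250 (y) x 10 mm carrying the aluminium gear housing, 150 mm long (y), 90 wide, its top 85.5 mm above the table. Upright seam between the halves in the plane x = 0. V notches in the seam's top at y = +50 (left) and -50 mm (right): 34 mm long, 16 wide at the top, closed 14 mm down; below, the halves touch. Origin at its centre on the table, z up; yaw within 0.3 rad of 0.
- near_left (a point): Seam edge of the robot-side (-x) half at the middle of the left notch, at the height of the housing's top. Its distance from far_left is the gap at the left notch (0 when closed). Its y runs along the half's seam face. The wedge pressed straight down, thickness across the seam, with its tip D mm below the housing's top (D over 14), opens the notch to about 3 + 0.283 x (D - 14) mm.
- far_left (a point): The same point on the far (+x) half. Both halves move outwards stiffly (4 to 5 N on each at a notch; the wedge takes up to about 20 N downwards) and stay where they are left. Each end opens by itself with the other end as pivot, so that opening one notch opens the other by about a fifth as much.
- near_right (a point): Seam edge of the robot-side (-x) half at the middle of the right notch, at the height of the housing's top; its distance from far_right is the gap at the right notch (0 when closed).
- far_right (a point): Seam edge of the far (+x) half at the middle of the right notch, at the height of the housing's top.
Mind the look-alikes: they are no part of the job. Leave any blue or purple look-alike of the wedge alone.

How it is judged:
On the way, in this order (a step that is already met when the one before it is completed fails the run):
1. one notch is opened by more than 5 mm ((horizontal distance between near_left and far_left above 0.005 m or horizontal distance between near_right and far_right above 0.005 m)), for 0.1 s.
2. both notches are opened by more than 5 mm (horizontal distance between near_left and far_left above 0.005 m and horizontal distance between near_right and far_right above 0.005 m), for 0.1 s.
At the end, for the whole second after the job is handed in: The halves stand more than 11 mm apart at both notches, the two gaps differing by less than 5 mm, and the wedge stands at rest in its own slot: within 15 mm of where it started and within 10 degrees of upright (horizontal distance between near_left and far_left above 0.011 m and horizontal distance between near_right and far_right above 0.011 m and angle between the y axis of near_left and the y axis of far_left, either way round below 0.05 rad and distance of wedge from where it was at the start of the episode below 0.015 m and angle between wedge's own z axis and vertical below 0.17 rad and linear speed of wedge below 0.02 m/s); the robot touches nothing.
It fails at once if one notch is more than 10 mm wider open than the other (angle between the y axis of near_left and the y axis of far_left, either way round above 0.1 rad).
It fails at once if the robot itself touches the housing (contact force between any of the fingers, the arm and tray above 1 N).
It fails at once if another tool is taken from its slot or pushed about (distance of any of drift, brush from where it was at the start of the episode above 0.03 m).
It also fails if it takes over 61 s, if anything falls off the work surface, if the arm or the gripper's body presses on something with over 40 N, if the wrist force passes 120 N, or if a joint passes its speed limit or range.

## Working session

There is one attempt and no reset: what is moved stays moved. The work goes in short steps, Python scripts to look and compute and a tool call to move; the robot and the scene stay as the last step left them, time stands still between calls to the robot, and variables do not carry over. Pictures are saved under pics/ and viewed, at most 10 in all, crops included, and the job is handed in when it is done.

Besides the shell and the picture viewer there is one more tool, called after "Request:" as name(argument=value, ...), one argument or row to a line, values as JSON. play_rows: Moves the arm, as the interface text tells. Its arguments: {"type":"object","properties":{"increments":{"type":"string"},"grip_force":{"type":"number"}},"required":["increments"]}

```bash
mkdir -p pics; ls
python3 - <<'E'
from bench import *
import cv2, numpy as np
s=read_state(); print({k:np.round(v,3).tolist() for k,v in s.items()})
ims=[]
for n in("scene","top"):
    c=camera(n); np.savez(n+".npz",**c); ims.append(c["color"][:,:,::-1])
    print(n,c["fx"],c["cx"],c["cy"],c["k1"]); print(np.round(c["camera_from_world"],3).tolist())
    cv2.imwrite(f"pics/{n}0.png",cv2.resize(c["color"][:,:,::-1],(800,600),interpolation=cv2.INTER_CUBIC))
c=camera("wrist"); print(np.round(c["mount"],3).tolist())
E
```

```text
pics
{'time': 0.0, 'joint_positions': [1.291, 0.333, -0.065, 1.461, 0.022, 1.35, -0.088], 'joint_vel': [-0.002, 0.0, -0.001, 0.001, -0.0, -0.001, 0.001], 'joint_torque': [-0.0, -62.326, 0.025, -38.99, -0.061, 0.04, 0.0], 'ee_pos': [0.159, -0.604, 0.182], 'eef_rot': [0.992, 0.128, -0.0, -0.001], 'ft_force': [0.551, 0.284, -0.078], 'torque': [0.035, -0.013, 0.0], 'grip_force': 0.0, 'width': 0.087}
scene 382.6404264388147 260.98080071646274 190.5350641859055 -0.10617545081609912
[[-0.882, 0.471, 0.011, 0.481], [0.33, 0.635, -0.699, -0.137], [-0.336, -0.613, -0.716, 1.175], [0.0, 0.0, 0.0, 1.0]]
top 349.30700657232313 255.2626816856168 195.92969637769883 -0.008069623546080653
[[-0.027, -1.0, -0.012, 0.035], [-0.997, 0.028, -0.071, 0.559], [0.071, 0.01, -0.997, 0.851], [0.0, 0.0, 0.0, 1.0]]
[[0.0, -0.97, -0.241, 0.064], [1.0, 0.0, 0.0, -0.001], [-0.0, -0.241, 0.97, -0.201], [0.0, 0.0, 0.0, 1.0]]
```

View pics/top0.png

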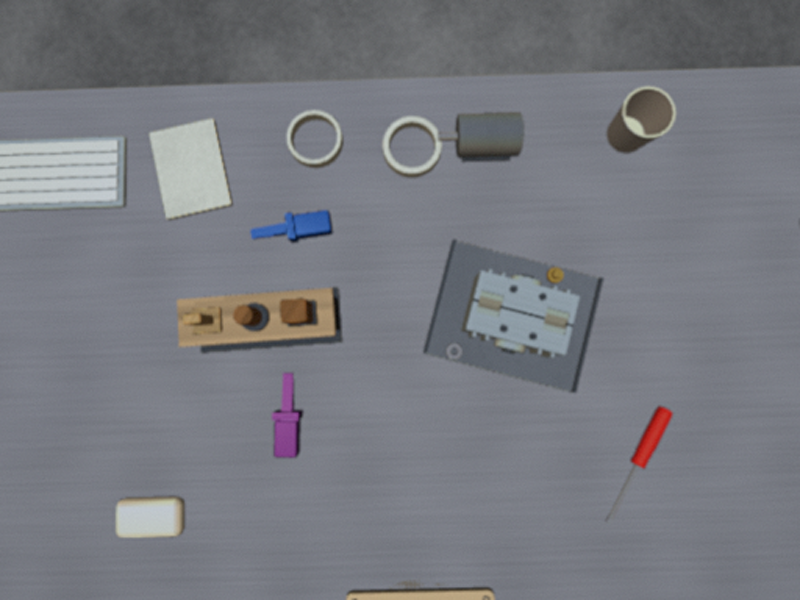

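View pics/scene0.png

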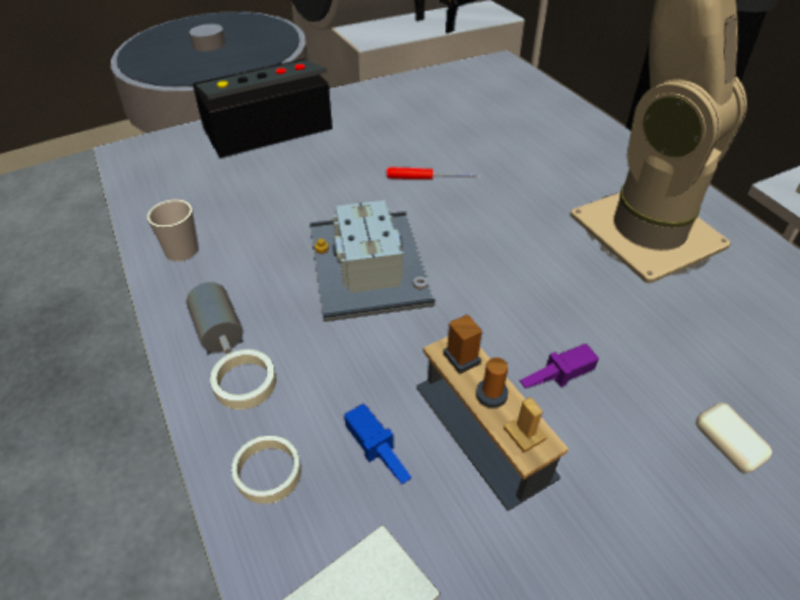

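The top view (800 px scale) shows the rack at (178..337, 289..347). The wedge, with its square brown handle, is in the −y slot at (295,312), the drift is at (247,316) and the brush at (200,320). The housing is on its tray at (525,312), with tan notches at (490,302) on the left and (555,320) on the right. The scene view confirms the square-handled wedge in the slot nearest the housing.

```bash
cat > h.py <<'E'
import numpy as np, cv2
from scipy.spatial.transform import Rotation as R
def K(c): return np.array([[c["fx"],0,c["cx"]],[0,c["fy"],c["cy"]],[0,0,1.]])
def und(c,p):
    d=np.array([float(c["k1"]),0,0,0]); return cv2.undistortPoints(np.float64(p).reshape(-1,1,2),K(c),d)[:,0]
def cast(c,p,z,T=None):   # pixels -> world points on plane z
    T=np.linalg.inv(c["camera_from_world"]) if T is None else T
    n=und(c,p); d=np.c_[n,np.ones(len(n))]@T[:3,:3].T; o=T[:3,3]
    return o+d*((z-o[2])/d[:,2])[:,None]
def wristT(c,s):
    T=np.eye(4);T[:3,:3]=R.from_quat(s["eef_rot"]).as_matrix();T[:3,3]=s["ee_pos"];return T@c["mount"]
def masks(c,lo,hi,amin):
    m=cv2.inRange(cv2.cvtColor(c["color"],cv2.COLOR_RGB2HSV),lo,hi)
    return [k for k in cv2.findContours(m,cv2.RETR_EXTERNAL,cv2.CHAIN_APPROX_NONE)[0] if cv2.contourArea(k)>amin]
def rect(P): # min area rect of plane points (mm)
    (cx,cy),(w,h),a=cv2.minAreaRect(np.float32(P[:,:2]*1000)); return np.round([cx,cy,w,h,a],1)
def rel(s,target,yaw): # shift in tool axes + turn, to TCP target with tool down, tool x at yaw
    Rt=R.from_quat(s["eef_rot"]); G=R.from_euler("z",yaw)*R.from_euler("x",np.pi)
    return (Rt.inv()*G).as_rotvec().round(4),Rt.inv().apply(np.array(target)-s["ee_pos"]).round(4)
E
python3 - <<'E'
from h import *
for n in("top","scene"):
    c=dict(np.load(n+".npz")); hsv=cv2.cvtColor(c["color"],cv2.COLOR_RGB2HSV)
    print(n)
    if n=="top":
        for u,v in((314//1,195),(355,205),(189,199),(158,202),(120,205),(330,170),(320,187)): print((u,v),hsv[v,u])
    for k in masks(c,(5,60,40),(25,255,255),60):
        m=k.reshape(-1,2).mean(0)
        print("tan/brown",m.round(),cv2.contourArea(k),rect(cast(c,k,.09)))
    for k in masks(c,(85,8,140),(115,60,255),300): print("alu",k.reshape(-1,2).mean(0).round(),cv2.contourArea(k),rect(cast(c,k,.0855)))
    for k in masks(c,(90,0,60),(130,60,110),1500)[:6]: print("tray",k.reshape(-1,2).mean(0).round(),cv2.contourArea(k),rect(cast(c,k,.01)))
t=cv2.imread("pics/top0.png")
c=dict(np.load("top.npz"))["color"][:,:,::-1]
a=cv2.resize(c[150:260,260:400],None,fx=4,fy=4,interpolation=cv2.INTER_CUBIC)[:, :]
b=cv2.resize(c[170:235,105:225],None,fx=4,fy=4,interpolation=cv2.INTER_CUBIC)
o=np.zeros((440,800,3),np.uint8); o[:440,:400]=cv2.resize(a,(560,440))[:, 40:440]; o[:217,400:]=cv2.resize(b,(400,217)); cv2.imwrite("pics/crop1.png",o)
E
```

```text
top
(314, 195) [ 25  36 121]
(355, 205) [ 25  34 129]
(189, 199) [ 14 143 127]
(158, 202) [ 15 146 103]
(120, 205) [ 19 108 180]
(330, 170) [109  32 112]
(320, 187) [103  37 165]
tan/brown [269. 380.] 493.0 [145.3   1.1 206.   13.   88.7]
tan/brown [164. 203.] 2918.0 [544.5 229.5  70.2 232.5   2.7]
tan/brown [355. 176.] 74.5 [ 595.3 -211.2   23.1   20.8   88.3]
alu [ 93. 330.] 352.5 [261.2 395.   78.1  26.6  88.8]
alu [331. 211.] 1046.0 [ 513.4 -154.7  149.7   52.5   73.7]
alu [337. 189.] 985.5 [ 567.2 -170.3  150.1   48.7   73.5]
alu [ 36. 109.] 3303.5 [7.739e+02 5.278e+02 1.084e+02 1.887e+02 6.000e-01]
tray [326. 209.] 2988.0 [ 541.8 -163.1  253.4  190.7   73.7]
tray [254.  25.] 23489.5 [1000.4   14.3 1353.3  160.5   88. ]
scene
tan/brown [174. 315.] 92.5 [847.3 228.9  23.2  68.2  84. ]
tan/brown [167. 288.] 108.5 [842.5 171.8  27.3  64.2  85.2]
tan/brown [462. 285.] 138.0 [329.  437.5  12.5  88.9   1.2]
tan/brown [159. 255.] 117.0 [830.5  86.3  31.   77.1  86.4]
tan/brown [153. 233.] 100.0 [825.6  29.4  30.4  63.   85.2]
tan/brown [315. 252.] 3640.0 [542.4 223.1  95.7 259.1   0.6]
tan/brown [432.  89.] 10810.5 [-425.4 -323.1 1593.3  301.1   37.7]
tan/brown [64. 34.] 8390.0 [ 7.0450e+02 -1.2817e+03  8.5930e+02  1.2090e+03  5.0000e-01]
alu [502. 121.] 433.0 [-261.2   77.5  197.1   87.6   35.1]
alu [308. 221.] 117101.5 [ 411.3  -30.4 1054.5 1300.     0. ]
alu [254.  18.] 973.5 [  52.6 -937.2  186.1  364.2   89.7]
alu [310.  11.] 482.0 [-173.9 -935.   248.4  180.1    1.9]
tray [ 25. 343.] 2116.5 [1141.9  111.6  173.9  103.1   84.9]
tray [ 48. 238.] 8130.0 [1061.6 -201.8  501.4  228.3   87.8]
tray [134.  31.] 3929.0 [  550.2 -1293.3   563.6   543.8     4.8]
```

View pics/crop1.png

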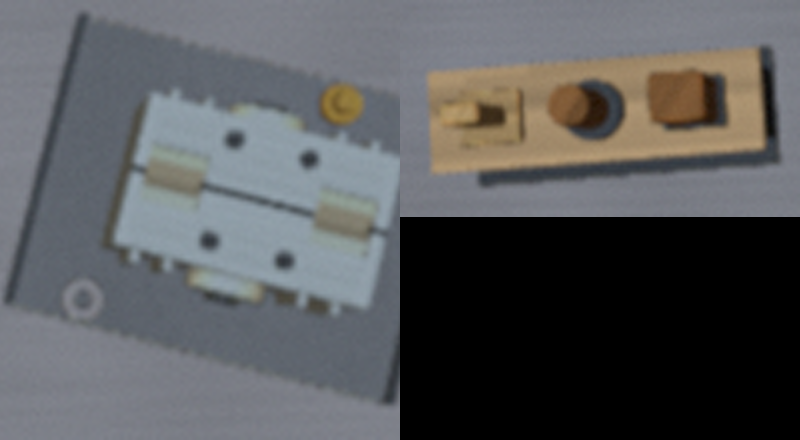

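The crop shows the wedge handle at the rack's −y slot and both tan notches on the seam. The rack rectangle measures 70×232 mm and the tray 253×190 mm, which agree with the given sizes. Estimates: wedge at about (0.548, 0.160) with yaw 0.047, tray at about (0.5415, −0.163) with yaw −0.284. I'll move now.

Request:
play_rows(
  increments="0 0 -0.13 0.036 -0.02 -0.03 1;0 0 -0.26 0.072 -0.04 -0.06 1;0 0 -0.39 0.11 -0.064 -0.09 1;0 0 -0.52 0.155 -0.09 -0.12 1;0 0 -0.65 0.2 -0.117 -0.14 1;0 0 -0.78 0.24 -0.14 -0.14 1;0 0 -0.91 0.28 -0.164 -0.14 1;0 0 -1.04 0.32 -0.187 -0.14 1",
  grip_force=60,
)

```text
time: 0.95
ee_pos: [0.4151, -0.3475, 0.3233]
eef_rot: [0.796, 0.606, -0.0, 0.0]
ft_force: [1.0, -0.9, 0.3]
width: 0.0869
grip_force: 0.0
```

Run:
```python
from bench import *; from h import *
s=read_state(); print(s["time"],s["ee_pos"],s["joint_positions"]); print(rel(s,[.548,.16,.27],1.618))
```

```text
0.95 [ 0.41507212 -0.34754765  0.32332674] [ 0.96811256  0.13417636 -0.40013247  1.41999772  0.05254256  1.59703206
  0.30364777]
(array([ 0.0006,  0.0007, -0.3162]), array([ 0.5247, -0.0068,  0.053 ]))
```

Request:
play_rows(
  increments="0 0 -0.04 0.045 0 0 1;0 0 -0.08 0.09 0 0 1;0 0 -0.12 0.135 -0.001 0 1;0 0 -0.16 0.18 -0.002 0 1;0 0 -0.2 0.225 -0.003 0 1;0 0 -0.24 0.27 -0.004 0 1;0 0 -0.28 0.315 -0.005 0 1;0 0 -0.316 0.36 -0.006 0 1",
)

```text
time: 1.75
ee_pos: [0.5056, 0.0008, 0.3229]
eef_rot: [0.692, 0.722, -0.0, 0.0]
ft_force: [1.2, -0.2, -0.5]
width: 0.0871
grip_force: 0.0
```

Run:
```python
from bench import *; from h import *
s=read_state(); print(s["time"],s["ee_pos"],s["joint_positions"]); print(rel(s,[.548,.16,.27],1.618))
```

```text
1.75 [0.50561861 0.00077724 0.32289665] [ 0.60291616  0.07834619 -0.73338822  1.49172423  0.05297391  1.59143003
 -0.08457356]
(array([ 0.0002,  0.0005, -0.0039]), array([0.1573, 0.0492, 0.0528]))
```

Request:
play_rows(
  increments="0 0 -0.002 0.04 0.012 0.013 1;0 0 -0.004 0.08 0.025 0.026 1;0 0 -0.004 0.12 0.037 0.04 1;0 0 -0.004 0.157 0.049 0.053 1;0 0 -0.004 0.157 0.049 0.053 1;0 0 -0.004 0.157 0.049 0.053 1",
)

```text
time: 2.35
ee_pos: [0.5476, 0.1588, 0.2692]
eef_rot: [0.69, 0.724, -0.0, -0.001]
ft_force: [-0.2, -0.2, 0.1]
width: 0.0868
grip_force: 0.0
```

Run:
```python
from bench import *; from h import *
s=read_state(); c=camera("wrist"); np.savez("w1.npz",T=wristT(c,s),**c)
print(s["time"],s["ee_pos"],wristT(c,s)[:3,3])
cv2.imwrite("pics/w1.png",cv2.resize(c["color"][:,:,::-1],(800,600)))
```

```text
2.35 [0.54757768 0.1588097  0.26917358] [0.54388083 0.2242181  0.4700697 ]
```

View pics/w1.png

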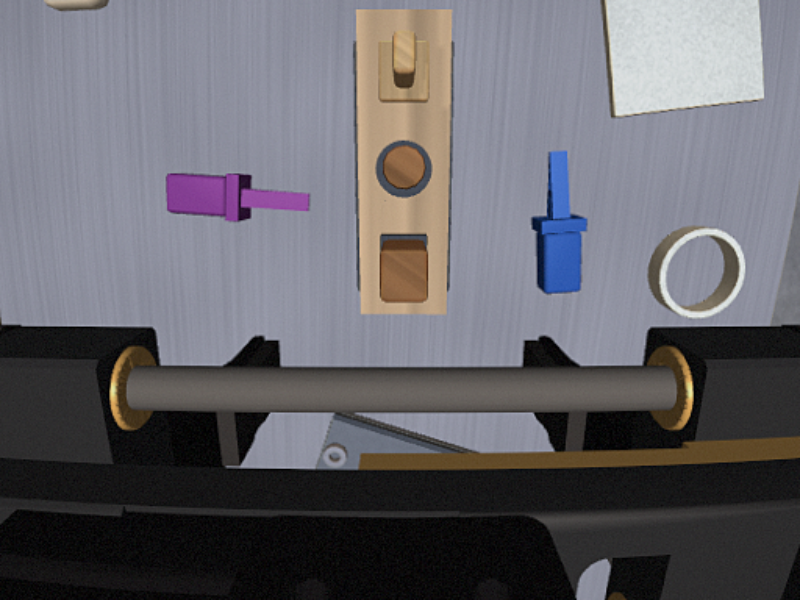

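The wrist view shows the rack centred at about (404,160) and the wedge handle top at (404,270), in line with the fingers. I'll refine the position using the rack and handle contours.

Run:
```python
from bench import *; from h import *
c=dict(np.load("w1.npz")); T=c["T"]
for k in masks(c,(5,60,40),(25,255,255),800):
    print("rack",cv2.boundingRect(k),rect(cast(c,k,.09,T)))
hsv=cv2.cvtColor(c["color"],cv2.COLOR_RGB2HSV); print(hsv[173,258],hsv[150,285],hsv[190,235],hsv[108,258])
for k in masks(c,(5,130,40),(18,255,165),200): print("brown",cv2.boundingRect(k),rect(cast(c,k,.16,T)))
print(rel(read_state(),[.548,.16,.111],1.618))
```

```text
rack (230, 279, 282, 22) [726.2  -7.9 418.8  24.3   2.9]
rack (228, 6, 61, 195) [544.  231.5  70.  228.3   2.7]
[ 14 131 128] [ 15  78 187] [ 16  76 194] [ 14 134 141]
brown (230, 280, 282, 21) [692.6  34.7 341.6  19.6   3. ]
brown (414, 222, 26, 54) [739.9  88.9  28.7  67.7  12.3]
brown (71, 221, 29, 55) [356.8  70.2  68.5  31.8  81.1]
brown (243, 154, 31, 39) [547.3 165.5  30.9  39.4   2.8]
brown (245, 93, 27, 28) [544.  231.4  25.2  25.3  48.1]
(array([-0.0004,  0.0003, -0.0012]), array([0.0025, 0.0002, 0.1587]))
```

Request:
play_rows(
  increments="0 0 0 0.004 0 0.04 1;0 0 0 0.004 0 0.08 1;0 0 0 0.004 0 0.12 1;0 0 0 0.004 0 0.15 1;0 0 0 0.004 0 0.158 1;0 0 0 0.004 0 0.158 1;0 0 0 0.004 0 0.158 0.2;0 0 0 0.004 0 0.158 0.2",
)

```text
time: 3.2
ee_pos: [0.549, 0.1622, 0.1138]
eef_rot: [0.691, 0.723, 0.001, 0.001]
ft_force: [0.6, -0.3, 0.5]
width: 0.0784
grip_force: 0.0
```

Request:
play_rows(
  increments="0 0 0 0 0 0 0.2;0 0 0 0 0 0 0.2;0 0 0 0 0 0 0.2;0 0 0 0 0 0 0.2",
  grip_force=60,
)

```text
time: 3.6
ee_pos: [0.5479, 0.162, 0.112]
eef_rot: [0.691, 0.723, 0.0, 0.0]
ft_force: [0.2, -0.3, 0.2]
width: 0.047
grip_force: 0.0
```

Run:
```python
from bench import *; from h import *
s=read_state(); print({k:np.round(v,4).tolist() for k,v in s.items() if k in("time","ee_pos","eef_rot","ft_force","width","grip_force")})
```

```text
{'time': 3.6, 'ee_pos': [0.5479, 0.162, 0.112], 'eef_rot': [0.6906, 0.7232, 0.0001, 0.0001], 'ft_force': [0.2351, -0.252, 0.176], 'grip_force': 0.0, 'width': 0.047}
```

Request:
play_rows(
  increments="0 0 0 0 0 0 0;0 0 0 0 0 0 0;0 0 0 0 0 0 0;0 0 0 0 0 0 0;0 0 0 0 0 0 0;0 0 0 0 0 0 0",
  grip_force=60,
)

```text
time: 4.2
ee_pos: [0.5479, 0.162, 0.1119]
eef_rot: [0.691, 0.723, 0.0, 0.0]
ft_force: [0.7, -0.4, 0.3]
width: 0.0309
grip_force: 60.0
```

Run:
```python
from bench import *; from h import *
s=read_state(); print({k:np.round(v,4).tolist() for k,v in s.items() if k in("time","ee_pos","eef_rot","ft_force","width","grip_force")})
```

```text
{'time': 4.2, 'ee_pos': [0.5479, 0.162, 0.1119], 'eef_rot': [0.6907, 0.7232, 0.0001, 0.0001], 'ft_force': [0.698, -0.36, 0.2787], 'grip_force': 59.9962, 'width': 0.0309}
```

Gripped: width 31 mm, 60 N. Next I'll lift and go beyond the right notch, where the wrist camera can see both notches.

Request:
play_rows(
  increments="0 0 0 0 0 -0.02 0;0 0 0 0 0 -0.06 0;0 0 0 0 0 -0.1 0;0 0 0 0 0 -0.14 0;0 0 0 0 0 -0.14 0",
)

```text
time: 4.7
ee_pos: [0.5495, 0.1633, 0.2571]
eef_rot: [0.691, 0.723, 0.003, 0.002]
ft_force: [0.5, 0.2, -2.5]
width: 0.0316
grip_force: 60.0
```

Run:
```python
from bench import *; from h import *
s=read_state(); print(s["time"],s["ee_pos"],s["ft_force"],s["width"]); print(rel(s,[.511,-.269,.252],1.287))
```

```text
4.7 [0.54951935 0.16329718 0.25705536] [ 0.48795216  0.22037338 -2.53578588] 0.03164856058794305
(array([ 0.0067, -0.0026,  0.33  ]), array([-0.4301, -0.0585,  0.004 ]))
```

Request:
play_rows(
  increments="0 0 0.04 -0.04 -0.006 0 0;0 0 0.08 -0.085 -0.012 0 0;0 0 0.12 -0.13 -0.018 0 0;0 0 0.16 -0.175 -0.024 0 0;0 0 0.2 -0.22 -0.03 0 0;0 0 0.24 -0.265 -0.036 0 0;0 0 0.28 -0.31 -0.042 0 0;0 0 0.33 -0.355 -0.048 0 0",
)

```text
time: 5.5
ee_pos: [0.5151, -0.1965, 0.2508]
eef_rot: [0.801, 0.599, -0.001, -0.001]
ft_force: [0.8, -0.4, -2.4]
width: 0.031
grip_force: 60.0
```

Run:
```python
from bench import *; from h import *
s=read_state(); print(s["time"],s["ee_pos"],s["ft_force"],s["width"]); print(rel(s,[.511,-.269,.252],1.287))
```

```text
5.5 [ 0.51510733 -0.19653699  0.2508091 ] [ 0.81380571 -0.35729566 -2.3686634 ] 0.031031869765674177
(array([-0.0014,  0.0002, -0.002 ]), array([-0.0707,  0.0165, -0.0012]))
```

Request:
play_rows(
  increments="0 0 -0.002 -0.035 0.008 0 0;0 0 -0.002 -0.07 0.017 0 0;0 0 -0.002 -0.07 0.017 0 0;0 0 -0.002 -0.07 0.017 0 0",
)

```text
time: 5.9
ee_pos: [0.5122, -0.2671, 0.2504]
eef_rot: [0.8, 0.6, -0.0, -0.001]
ft_force: [0.2, 0.7, -1.9]
width: 0.0315
grip_force: 60.0
```

Run:
```python
from bench import *; from h import *
s=read_state(); c=camera("wrist"); np.savez("w2.npz",T=wristT(c,s),**c)
print(s["time"],s["ee_pos"],wristT(c,s)[:3,3])
cv2.imwrite("pics/w2.png",cv2.resize(c["color"][:,:,::-1],(800,600)))
for k in masks(c,(85,8,140),(115,60,255),300): print("alu",cv2.boundingRect(k),rect(cast(c,k,.0855,wristT(c,s))))
```

```text
5.9 [ 0.51218497 -0.26712119  0.25041577] [ 0.52989308 -0.20451763  0.45135978]
alu (222, 265, 69, 25) [ 469.5 -404.    35.5   90.2   73.8]
alu (446, 261, 40, 35) [ 743.4 -491.5   52.4   53.8   74. ]
alu (73, 0, 60, 37) [392.4 -50.8  38.9  69.5  70.3]
alu (0, 0, 512, 233) [ 521.7 -213.   287.3  661.2   72.5]
```

View pics/w2.png

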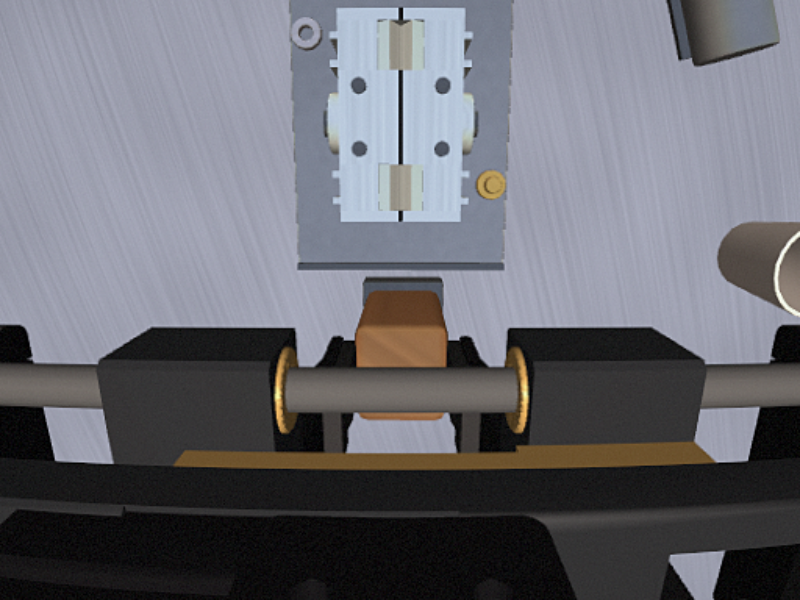

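The wrist view has the seam running vertically at u≈401 (800 px scale). The left notch spans (378..423, 20..70), the right notch (378..423, 164..210), and the housing ends are at rows 8 and 221.

Run:
```python
from bench import *; from h import *
c=dict(np.load("w2.npz")); T=c["T"]; s=read_state()
px=np.array([[337,8],[465,8],[461,221],[341,221],[378,20],[423,20],[424,70],[378,70],[378,164],[423,164],[423,210],[378,210],[401,12],[401,120],[401,217]])/1.5625-0.2
P=cast(c,px,.0855,T); print((P*1000).round(1)[:,:2].tolist())
hc=P[:4].mean(0); L=P[4:8].mean(0); Rr=P[8:12].mean(0)
v=P[12]-P[14]; print("centre",hc,"L",L,"R",Rr,"dist",np.linalg.norm(L-Rr),"yaw",np.arctan2(-v[0],v[1]),"mid",(L+Rr)/2)
print("len",np.linalg.norm(P[0]-P[3]),"w",np.linalg.norm(P[0]-P[1]),np.linalg.norm(P[4]-P[5]))
u=v/np.linalg.norm(v); 
for q in (L,Rr): w=q-P[13]; print("off seam",w[0]*u[1]-w[1]*u[0])
# wedge handle in the image: centre column of handle top
for k in masks(c,(5,110,40),(18,255,255),500): print(cv2.boundingRect(k))
```

```text
[[518.6, -78.0], [604.6, -103.2], [563.2, -246.5], [476.5, -221.3], [543.8, -94.0], [574.1, -102.9], [565.5, -135.6], [534.2, -126.4], [515.3, -189.2], [547.0, -198.5], [537.9, -230.7], [505.6, -221.3], [560.8, -93.5], [540.2, -164.1], [520.7, -231.1]]
centre [ 0.54071241 -0.16225145  0.0855    ] L [ 0.55439215 -0.1147318   0.0855    ] R [ 0.52645573 -0.20992741  0.0855    ] dist 0.09921012584110131 yaw -0.28347772313843195 mid [ 0.54042394 -0.1623296   0.0855    ]
len 0.14936442168101405 w 0.0895310665533514 0.03152813639629019
off seam -0.0001780236915161406
off seam -0.0003736086088615073
(111, 282, 347, 19)
(227, 186, 60, 49)
```

Run:
```python
from bench import *; from h import *
s=read_state(); print(s["time"],s["ee_pos"]); print(rel(s,[.5545,-.1147,.2],1.2875))
```

```text
5.95 [ 0.512686   -0.26589245  0.25090928]
(array([-0.0015, -0.0009,  0.0018]), array([ 0.1568, -0.0018,  0.0511]))
```

Request:
play_rows(
  increments="0 0 0 0.04 0 0 0;0 0 0.002 0.08 -0.001 0 0;0 0 0.002 0.12 -0.002 0.015 0;0 0 0.002 0.15 -0.002 0.03 0;0 0 0.002 0.157 -0.002 0.05 0;0 0 0.002 0.157 -0.002 0.05 0;0 0 0.002 0.157 -0.002 0.05 0",
)

```text
time: 6.65
ee_pos: [0.5544, -0.1152, 0.2021]
eef_rot: [0.8, 0.6, -0.0, -0.0]
ft_force: [1.2, -0.3, -1.7]
width: 0.0314
grip_force: 60.0
```

```bash
cat > st.py <<'E'
import sys
from bench import *; from h import *
s=read_state(); print(round(s["time"],2),s["ee_pos"].round(4),np.round(s["ft_force"],1),round(s["width"],4)); a=list(map(float,sys.argv[1:]))
print(rel(s,a[:3],a[3]))
E
python3 st.py .5545 -.1147 .1394 1.2875
```

```text
6.65 [ 0.5544 -0.1152  0.2021] [ 1.2 -0.3 -1.7] 0.0314
(array([-0.0004,  0.0005,  0.0002]), array([0.0006, 0.    , 0.0627]))
```

Request:
play_rows(
  increments="0 0 0 0 0 0.015 0;0 0 0 0 0 0.028 0;0 0 0 0 0 0.034 0;0 0 0 0 0 0.04 0;0 0 0 0 0 0.046 0;0 0 0 0 0 0.052 0;0 0 0 0 0 0.055 0;0 0 0 0 0 0.055 0",
)

```text
time: 7.45
ee_pos: [0.5554, -0.1155, 0.1475]
eef_rot: [0.8, 0.6, 0.001, 0.001]
ft_force: [-0.1, 0.2, 2.6]
width: 0.0309
grip_force: 60.0
```

```bash
python3 st.py .5545 -.1147 .1394 1.2875
python3 - <<'E'
from bench import *; from h import *
c=camera("top"); cv2.imwrite("pics/t2.png",cv2.resize(c["color"][150:260,260:400,::-1],(700,550),interpolation=cv2.INTER_CUBIC))
E
```

```text
7.45 [ 0.5554 -0.1155  0.1475] [-0.1  0.2  2.6] 0.0309
(array([ 0.002 , -0.0001, -0.0007]), array([ 0.0005, -0.0011,  0.0081]))
```

View pics/t2.png

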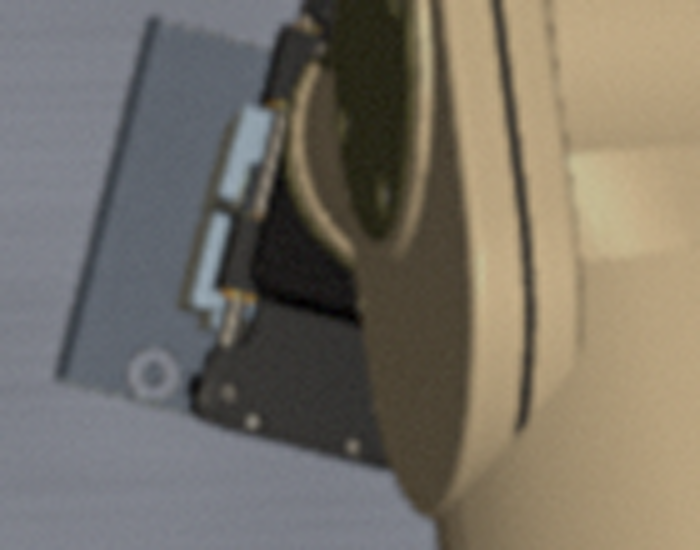

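The arm covers most of the housing in the top view, but the left end shows the wedge standing in the notch line. Force is +4.5 N at D≈20, as expected, so I'll press on to D≈28.

Request:
play_rows(
  increments="0 0 0 0 0 0.004 0;0 0 0 0 0 0.008 0;0 0 0 0 0 0.009 0;0 0 0 0 0 0.009 0;0 0 0 0 0 0.009 0",
)

```text
time: 8.0
ee_pos: [0.5551, -0.1155, 0.1383]
eef_rot: [0.8, 0.6, 0.0, 0.0]
ft_force: [1.4, -0.5, 4.3]
width: 0.0314
grip_force: 60.0
```

Request:
play_rows(
  increments="0 0 0 0 0 -0.02 0;0 0 0 0 0 -0.05 0;0 0 0 0 0 -0.065 0;0 0 0 0 0 -0.065 0",
)

```text
time: 8.4
ee_pos: [0.5554, -0.1155, 0.2043]
eef_rot: [0.8, 0.6, 0.001, 0.001]
ft_force: [-0.4, 0.8, -1.3]
width: 0.031
grip_force: 60.0
```

```bash
python3 st.py .5265 -.2102 .205 1.2875
```

```text
8.4 [ 0.5554 -0.1155  0.2043] [-0.4  0.8 -1.3] 0.031
(array([ 0.0025,  0.0002, -0.0008]), array([-0.099 , -0.0012, -0.0006]))
```

Request:
play_rows(
  increments="0 0 0 -0.035 0 0 0;0 0 0 -0.07 0 0 0;0 0 0 -0.099 -0.001 0 0;0 0 0 -0.099 -0.001 0 0;0 0 0 -0.099 -0.001 0 0",
)

```text
time: 8.9
ee_pos: [0.525, -0.2105, 0.2012]
eef_rot: [0.801, 0.599, -0.001, -0.001]
ft_force: [0.1, 1.2, -2.2]
width: 0.0312
grip_force: 60.0
```

```bash
python3 st.py .5265 -.2102 .1394 1.2875
python3 - <<'E'
from bench import *; from h import *
s=read_state(); c=camera("wrist"); np.savez("w3.npz",T=wristT(c,s),**c); cv2.imwrite("pics/w3.png",cv2.resize(c["color"][:200,150:370,::-1],(660,600),interpolation=cv2.INTER_CUBIC))
E
```

```text
8.9 [ 0.525  -0.2105  0.2012] [ 0.1  1.2 -2.2] 0.0312
(array([-0.0024, -0.0004, -0.0022]), array([0.0006, 0.0015, 0.0618]))
```

View pics/w3.png

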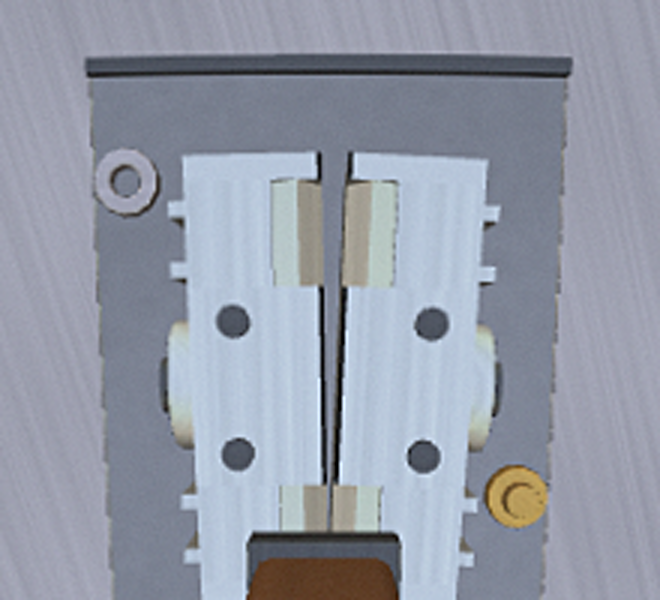

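The left notch is open by about 7 mm, with seam edges at crop (323..345, 230), and the right by about 1.5 mm at (331,500). Next, press the right notch in two stages.

Request:
play_rows(
  increments="0 0 0 0 0.001 0.015 0;0 0 0 0 0.001 0.03 0;0 0 0 0 0.001 0.036 0;0 0 0 0 0.001 0.042 0;0 0 0 0 0.001 0.048 0;0 0 0 0 0.001 0.054 0;0 0 0 0 0.001 0.06 0;0 0 0 0 0.001 0.06 0",
)

```text
time: 9.75
ee_pos: [0.5275, -0.2106, 0.143]
eef_rot: [0.8, 0.6, 0.0, 0.001]
ft_force: [1.5, 0.1, -3.0]
width: 0.0309
grip_force: 60.0
```

```bash
python3 st.py .5265 -.2102 .1174 1.2875
```

```text
9.75 [ 0.5275 -0.2106  0.143 ] [ 1.5  0.1 -3. ] 0.0309
(array([ 0.0014,  0.0001, -0.0007]), array([ 0.0001, -0.0011,  0.0256]))
```

Request:
play_rows(
  increments="0 0 0 0 0 0.005 0;0 0 0 0 0 0.01 0;0 0 0 0 0 0.015 0;0 0 0 0 0 0.02 0;0 0 0 0 0 0.025 0;0 0 0 0 0 0.025 0;0 0 0 0 0 0.025 0",
)

```text
time: 10.45
ee_pos: [0.5274, -0.2106, 0.118]
eef_rot: [0.8, 0.6, 0.0, 0.0]
ft_force: [2.6, 0.4, -2.6]
width: 0.0313
grip_force: 60.1
```

Request:
play_rows(
  increments="0 0 0 0 0 -0.02 0;0 0 0 0 0 -0.05 0;0 0 0 0 0 -0.09 0;0 0 0 0 0 -0.13 0;0 0 0 -0.03 0 -0.13 0;0 0 0 -0.06 0 -0.13 0;0 0 0 -0.06 0 -0.13 0;0 0 0 -0.06 0 -0.13 0",
)

```text
time: 11.25
ee_pos: [0.5093, -0.2684, 0.2473]
eef_rot: [0.801, 0.599, -0.0, -0.001]
ft_force: [0.0, 1.1, -2.4]
width: 0.0311
grip_force: 60.0
```

```bash
python3 st.py .5545 -.1147 .205 1.2875
python3 - <<'E'
from bench import *; from h import *
s=read_state(); c=camera("wrist"); np.savez("w4.npz",T=wristT(c,s),**c); cv2.imwrite("pics/w4.png",cv2.resize(c["color"][:200,150:370,::-1],(660,600),interpolation=cv2.INTER_CUBIC))
E
```

```text
11.25 [ 0.5093 -0.2684  0.2473] [ 0.   1.1 -2.4] 0.0311
(array([-0.0016, -0.0005, -0.0023]), array([1.602e-01, 1.000e-04, 4.230e-02]))
```

View pics/w4.png

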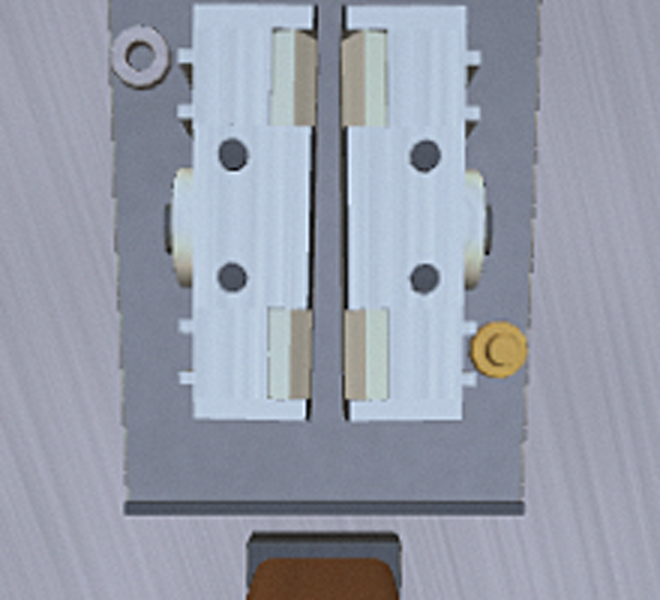

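Seam edges are at crop (315..343) on the left, about 10 mm, and (309..345) on the right, about 13.8 mm. The gap is nearly even, so the last stage is the left notch to about 13.5 mm.

Request:
play_rows(
  increments="0 0 -0.002 0.04 0 0 0;0 0 -0.002 0.08 0 0 0;0 0 -0.002 0.12 0 0 0;0 0 -0.002 0.15 0 0.02 0;0 0 -0.002 0.16 0 0.042 0;0 0 -0.002 0.16 0 0.042 0;0 0 -0.002 0.16 0 0.042 0",
)

```text
time: 12.0
ee_pos: [0.5547, -0.1145, 0.2062]
eef_rot: [0.799, 0.601, -0.0, -0.0]
ft_force: [0.9, -1.0, -1.8]
width: 0.0314
grip_force: 60.0
```

```bash
python3 st.py .5545 -.1147 .1165 1.2875
```

```text
12.0 [ 0.5547 -0.1145  0.2062] [ 0.9 -1.  -1.8] 0.0314
(array([-0.0006,  0.0004,  0.002 ]), array([-0.0002, -0.0001,  0.0897]))
```

Request:
play_rows(
  increments="0 0 0.002 0 0 0.02 0;0 0 0.002 0 0 0.04 0;0 0 0.002 0 0 0.05 0;0 0 0.002 0 0 0.06 0;0 0 0.002 0 0 0.067 0;0 0 0.002 0 0 0.073 0;0 0 0.002 0 0 0.079 0;0 0 0.002 0 0 0.085 0",
)

```text
time: 12.8
ee_pos: [0.556, -0.1146, 0.1218]
eef_rot: [0.8, 0.6, 0.001, 0.001]
ft_force: [1.3, -0.2, 5.9]
width: 0.031
grip_force: 60.0
```

Request:
play_rows(
  increments="0 0 0 0 0 0.004 0;0 0 0 0 0 0.004 0;0 0 0 0 0 0.004 0",
)

```text
time: 13.1
ee_pos: [0.5555, -0.1146, 0.1172]
eef_rot: [0.8, 0.6, 0.0, 0.001]
ft_force: [1.9, -0.4, 0.3]
width: 0.0315
grip_force: 60.0
```

Request:
play_rows(
  increments="0 0 0 0 0 -0.02 0;0 0 0 0 0 -0.05 0;0 0 0 0 0 -0.09 0;0 0 0 0 0 -0.13 0;0 0 0 -0.04 0 -0.13 0;0 0 0 -0.08 0 -0.13 0;0 0 0 -0.12 0 -0.13 0;0 0 0 -0.155 0 -0.13 0",
)

```text
time: 13.9
ee_pos: [0.5102, -0.2652, 0.2466]
eef_rot: [0.8, 0.6, -0.0, -0.0]
ft_force: [0.4, 0.6, -2.8]
width: 0.0309
grip_force: 60.0
```

Request:
play_rows(
  increments="0 0 0 0 0 0 0;0 0 0 0 0 0 0;0 0 0 0 0 0 0",
)

```text
time: 14.2
ee_pos: [0.5118, -0.2618, 0.2468]
eef_rot: [0.8, 0.601, 0.0, -0.0]
ft_force: [0.5, 0.9, -2.2]
width: 0.0312
grip_force: 60.0
```

```bash
python3 st.py .5479 .162 .252 1.618
python3 - <<'E'
from bench import *; from h import *
s=read_state(); c=camera("wrist"); np.savez("w5.npz",T=wristT(c,s),**c); cv2.imwrite("pics/w5.png",cv2.resize(c["color"][:200,150:370,::-1],(660,600),interpolation=cv2.INTER_CUBIC))
E
```

```text
14.2 [ 0.5118 -0.2618  0.2468] [ 0.5  0.9 -2.2] 0.0312
(array([-3.000e-04, -7.000e-04, -3.295e-01]), array([ 0.4171, -0.0834, -0.0049]))
```

View pics/w5.png

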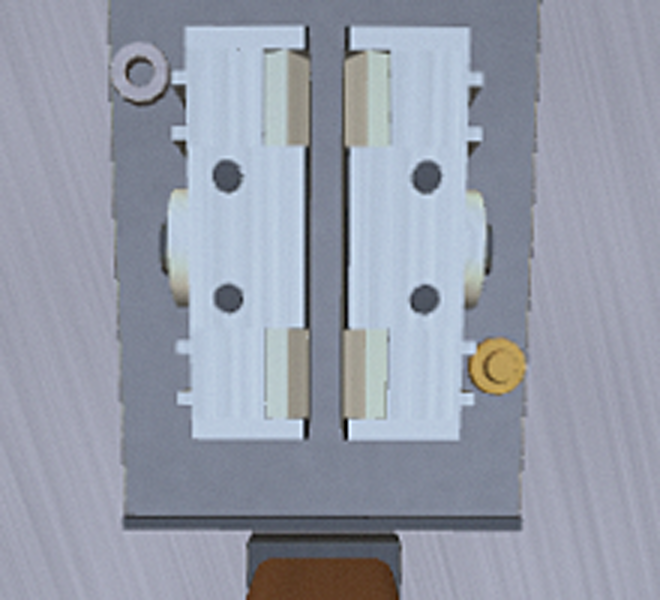

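Both gaps now look equal, with seam edges at crop x≈306..346 at both ends. I'll check them in mm.

Run:
```python
from h import *
c=dict(np.load("w5.npz"));g=c["color"].astype(int).sum(2)
for r in (12,55,70,95,105,142):
    x=np.arange(240,280); w=g[r,240:280]>510; d=np.where(~w)[0]; run=[i for i in d if 245<=240+i<=272]
    a,b=240+run[0]-.5,240+run[-1]+.5; P=cast(c,[[a,r],[b,r]],.0855,c["T"]); print(r,a,b,(np.linalg.norm(P[0]-P[1])*1000).round(1),P.mean(0).round(3))
```

```text
12 250.5 266.5 17.3 [ 0.561 -0.094  0.086]
55 250.5 266.5 17.7 [ 0.548 -0.138  0.086]
70 250.5 266.5 17.8 [ 0.544 -0.153  0.085]
95 250.5 265.5 16.9 [ 0.536 -0.179  0.086]
105 250.5 265.5 17.0 [ 0.533 -0.19   0.086]
142 250.5 265.5 17.4 [ 0.521 -0.23   0.086]
```

Both gaps are comfortably above 12 mm and within 1 mm of each other. Returning the wedge to its slot.

Request:
play_rows(
  increments="0 0 -0.04 0.04 -0.008 -0.005 0;0 0 -0.08 0.085 -0.017 -0.005 0;0 0 -0.12 0.13 -0.026 -0.005 0;0 0 -0.16 0.175 -0.035 -0.005 0;0 0 -0.2 0.22 -0.044 -0.005 0;0 0 -0.24 0.265 -0.053 -0.005 0;0 0 -0.28 0.31 -0.062 -0.005 0;0 0 -0.33 0.355 -0.071 -0.005 0",
)

```text
time: 15.05
ee_pos: [0.5423, 0.1004, 0.2522]
eef_rot: [0.689, 0.724, 0.0, 0.0]
ft_force: [0.9, -0.2, -2.5]
width: 0.0312
grip_force: 60.0
```

Request:
play_rows(
  increments="0 0 0 0 0 0 0;0 0 0 0 0 0 0",
)

```text
time: 15.25
ee_pos: [0.5422, 0.0999, 0.2519]
eef_rot: [0.689, 0.725, 0.0, -0.0]
ft_force: [0.3, -1.2, -2.3]
width: 0.0312
grip_force: 60.0
```

```bash
python3 st.py .5479 .162 .252 1.618
```

```text
15.25 [0.5422 0.0999 0.2519] [ 0.3 -1.2 -2.3] 0.0312
(array([-0.    , -0.0002,  0.0034]), array([ 0.0617,  0.0088, -0.0001]))
```

Request:
play_rows(
  increments="0 0 0.003 0.035 0.005 0 0;0 0 0.003 0.062 0.009 0 0;0 0 0.003 0.062 0.009 0 0;0 0 0.003 0.062 0.009 0 0;0 0 0.003 0.062 0.009 0 0",
)

```text
time: 15.75
ee_pos: [0.5493, 0.158, 0.2518]
eef_rot: [0.693, 0.721, -0.0, 0.0]
ft_force: [0.6, 0.6, -1.1]
width: 0.0312
grip_force: 60.0
```

```bash
python3 st.py .5479 .162 .1119 1.618
```

```text
15.75 [0.5493 0.158  0.2518] [ 0.6  0.6 -1.1] 0.0312
(array([-0.    ,  0.0011, -0.0064]), array([ 0.0042, -0.0012,  0.1399]))
```

Request:
play_rows(
  increments="0 0 0 0 0 0 0;0 0 0 0 0 0 0;0 0 0 0 0 0 0",
)

```text
time: 16.05
ee_pos: [0.5491, 0.1592, 0.2519]
eef_rot: [0.692, 0.722, -0.0, 0.0]
ft_force: [-0.0, -0.0, -1.4]
width: 0.0313
grip_force: 60.0
```

```bash
python3 st.py .5479 .162 .1119 1.618
```

```text
16.05 [0.5491 0.1592 0.2519] [-0.  -0.  -1.4] 0.0313
(array([ 0.0001,  0.0003, -0.0051]), array([ 0.0029, -0.0011,  0.14  ]))
```

Request:
play_rows(
  increments="0 0 -0.005 0.003 -0.001 0.02 0;0 0 -0.005 0.003 -0.001 0.05 0;0 0 -0.005 0.003 -0.001 0.08 0;0 0 -0.005 0.003 -0.001 0.11 0;0 0 -0.005 0.003 -0.001 0.125 0;0 0 -0.005 0.003 -0.001 0.13 0;0 0 -0.005 0.003 -0.001 0.13 0",
)

```text
time: 16.75
ee_pos: [0.548, 0.1628, 0.1222]
eef_rot: [0.69, 0.724, 0.0, -0.0]
ft_force: [-0.5, 0.1, -1.7]
width: 0.0311
grip_force: 60.0
```

```bash
python3 st.py .5479 .162 .1119 1.618
```

```text
16.75 [0.548  0.1628 0.1222] [-0.5  0.1 -1.7] 0.0311
(array([ 0.    , -0.0001,  0.0008]), array([-0.0008, -0.0001,  0.0103]))
```

Request:
play_rows(
  increments="0 0 0 -0.001 0 0.004 0;0 0 0 -0.001 0 0.008 0;0 0 0 -0.001 0 0.01 0;0 0 0 -0.001 0 0.01 0;0 0 0 -0.001 0 0.01 0",
)

```text
time: 17.25
ee_pos: [0.548, 0.1617, 0.112]
eef_rot: [0.69, 0.724, 0.0, 0.0]
ft_force: [0.6, -0.6, -2.2]
width: 0.0315
grip_force: 60.0
```

```bash
python3 st.py .5479 .162 .1119 1.618
```

```text
17.25 [0.548  0.1617 0.112 ] [ 0.6 -0.6 -2.2] 0.0315
(array([0.0002, 0.0001, 0.0008]), array([ 0.0003, -0.    ,  0.0001]))
```

Request:
play_rows(
  increments="0 0 0 0 0 0.001 0;0 0 0 0 0 0.001 0;0 0 0 0 0 0.001 0.5;0 0 0 0 0 0.001 0.6;0 0 0 0 0 0.001 0.8;0 0 0 0 0 0.001 0.9;0 0 0 0 0 0.001 0.9;0 0 0 0 0 0.001 0.9",
)

```text
time: 18.05
ee_pos: [0.5479, 0.1617, 0.1108]
eef_rot: [0.69, 0.724, -0.0, 0.0]
ft_force: [0.8, -0.3, -0.1]
width: 0.0713
grip_force: 0.0
```

Request:
play_rows(
  increments="0 0 0 0 0 -0.02 0.9;0 0 0 0 0 -0.05 0.9;0 0 0 0 0 -0.09 0.9;0 0 0 0 0 -0.13 0.9;0 0 0 0 0 -0.158 0.9;0 0 0 0 0 -0.158 0.9;0 0 0 0 0 -0.158 0.9",
)

```text
time: 18.75
ee_pos: [0.548, 0.1618, 0.269]
eef_rot: [0.69, 0.724, 0.0, 0.0]
ft_force: [-0.3, -0.5, -0.3]
width: 0.0783
grip_force: 0.0
```

Run:
```python
from bench import *; from h import *
s=read_state(); c=camera("wrist"); T=wristT(c,s); print(s["time"],s["ee_pos"],s["width"])
for k in masks(c,(5,130,40),(18,255,165),200): print("brown",cv2.boundingRect(k),rect(cast(c,k,.16,T)))
cv2.imwrite("pics/w6.png",c["color"][:,:,::-1])
```

```text
18.75 [0.5480286  0.16182756 0.26898382] 0.07833653878100826
brown (211, 280, 301, 21) [682.8  37.  364.   19.3   2.8]
brown (401, 222, 25, 54) [724.9  91.4  27.2  67.   12. ]
brown (86, 222, 28, 54) [375.3  74.9  67.2  28.5  80.5]
brown (242, 156, 31, 40) [547.1 165.8  30.8  40.5   2.8]
brown (244, 96, 27, 28) [544.2 231.1  25.3  25.6  65.3]
```

View pics/w6.png

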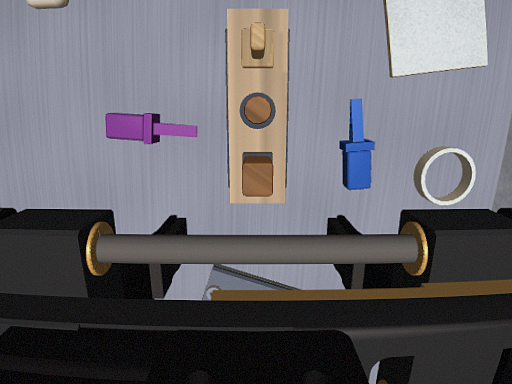

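The wedge is back upright in its slot, with the handle at (257,176). It measures (547.1, 165.8) mm against (547.3, 165.5) mm at the start. The drift at (258,110) and the brush at (258,45) are still in their slots, and the gripper is clear.

```bash
python3 -c "
from bench import *
print(close_job())"
```

```text
the job is handed in; nothing more can be done
None
```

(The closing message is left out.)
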